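# Bolt the vial rack into the bench mixer

### The arm

A 6-joint arm with a two-finger parallel gripper is mounted at the origin on the work surface. World frame = base frame: x ahead of the robot, y to its left, z up, the work surface at z = 0. Lengths are in m, angles in degrees, forces in N, time in s.
With the tool pointing down it reaches from about 0.35 to 0.875 m from the base axis. Payload 4.2 kg.
Tool frame: the origin (TCP) lies midway between the tips of the shut fingers; the grasp point (between the pads) lies 19 mm behind it; y points along the fingers, z is the direction in which the jaws open and shut, and the axes are right-handed (so a half turn about y gives the same grasp; the last joint's range is limited). The gripper opens to 87 mm and grips with 3 to 60 N. Pads are 19 mm wide; open, the fingers measure 117 mm over their backs; the gripper's body (75 mm by 190 mm) begins 51 mm behind the grasp point.
Start: joints at [-56.517, 22.042, 0.453, 0, -68.411, -14.817], TCP at [0.2, -0.592, 0.223] pointing down, gripper open.
Joint ranges: [-179.83, 179.83], [-69.29, 118.12], [-61.27, 80.66], [-181.25, 117.63], [-171.15, -9.14], [-177.46, 177.46]. Speed limits (degrees/s): [159.86, 159.86, 180, 180, 180, 180].

### API

Orientations are given as [roll, pitch, yaw] about the fixed x, y, z axes, in that order (R = Rz(yaw) Ry(pitch) Rx(roll)).
In Python, from workcell import env gives the robot as it stands. The module is installed in compiled form; this text tells all that it offers. Calls block until the motion is done:
- env.goto(position, orientation): joint-space move of the TCP to a pose.
- env.move_straight(position, rotation=None, rate=0.15, force_limit=None): straight line of the TCP; rotation=None keeps the orientation; rate is the mean speed in m/s. With force_limit (N) it stops when the force on the tool has changed by that much, and returns True; else False.
- env.set_joints(angles): joint-space move.
- env.gripper_to(opening, grasp_force=None): opening from 0.0 (shut) to 1.0 (fully open); grasp_force is the grip in N (None keeps the last); returns when the fingers have stopped.
- env.dwell(seconds).
- env.inverse_kinematics(position, orientation): joint angles nearest the present ones, or None.
- env.read_state(): the state.
- env.grab_frame(name): name is "scene" or "side" or "wrist"; returns a dict with "image" (400x640x3 uint8, blue, green, red), "fx", "fy", "cx", "cy" (pixels), "position" and "orientation" of the camera in the world. Camera axes: x right, y up, looking along -z (the intrinsics and any distortion apply to the point x, -y, -z); pixel columns grow to the right and rows downward; lengths in m; the calibration is good to about 2 mm. A picture is of the moment at which its call begins. There is no depth.
A pose or a line that the arm cannot do raises env.Unreachable and nothing moves.
- env.close_job(): hands the job in, once; it reports no verdict.
Trained networks look in a picture, given as the dict that the camera call returned (one of the last four; its "shot" number tells which), for a name from the list of things; names that differ only in an ending like _2 or _b are one class to them, and where a whole thing is asked for, a point or a joint stands for the part that bears it (a point fixed in the world has none). Each returns a list of dicts, best first, with "score" (0 to 1); they miss things now and then, are a little off and sometimes report something else, mostly with a low value. They report only what shows in the picture. A call takes as long as a camera call.
- env.search_frame(picture, thing): "xyz" ([x, y, z] in m, in world coordinates, good to about 4 mm: the middle of the surface that is visible of it).
- env.trace(picture, thing): "mask" (400x640 bool, what is visible of it).
The state is a dict: "clock": time; "joint_positions": joint angles; "qvel": joint speeds; "joint_torque": joint torques, N m; "position": TCP position; "tool_rot": TCP orientation; "force": force on the tool from outside, world axes, zero at the start; "wrist_torque": the same for the moment, N m; "opening": opening from 0.0 (shut) to 1.0 (fully open).
Only numpy, scipy, OpenCV 4.12 (cv2) and the standard library are available. Lean on these libraries where they do the work, as an engineer would, in place of code of your own. Each camera call takes 0.05 s, during which the arm holds its last target. There are 200 camera calls.

### The job

Lock the white vial rack into the bench mixer: press the orange spring catch down with one fingertip and, keeping it down all the way, push the blue knob with the other fingertip until the bolt is fully home in the rack's end window. Then let go of the catch so that it springs up and locks the bolt, and move clear. Nothing is to be picked up: leave the rack and the beaker, tube and jar around the mixer where they stand.

Things in the scene. Friction and masses are not known exactly. Their poses are not given: they have to be found in the camera images.
- mixer: White benchtop mixer, 180 (x) x 300 (y) mm, flat deck 45 mm above the bench, fixed to the bench. Origin: centre of its footprint at bench level; z up. The bolt slides along +y of this frame, towards the vial rack on the +y half of the deck; the bolt line is at x = -28 mm, the catch bar at x = +30 mm.
- bolt_knob (a point): Centre of the top of the bolt's blue knob, 88 mm above the bench; moves with it. The knob is a block 28 (mixer x) x 16 (y) mm, from 55 to 88 mm above the bench; its -y face, the one to push, is 8 mm behind this point, with 65 mm of bare deck behind it. Ahead runs the 14 mm wide steel bolt bar (top 65 mm above the bench), three 4 mm comb teeth 12 mm apart on its +x side.
- bolt (a joint): Bolt slide in m: 0 = withdrawn (start: 0 to 0.001), 0.036 = fully home, at a hard stop; grows as the knob goes along mixer +y. Slides with 1.5 N of friction and stays where left. Unless the catch is down, its tooth in the comb blocks the bolt after 4 mm at most.
- catch_top (a point): Centre of the flat top of the orange catch bar, 68 mm above the bench when up; moves with it. The top is 24 (mixer x) x 100 (y) mm, parallel to the bolt, its centre line 58 mm to the +x side of the knob's, centred level with the withdrawn knob in y. A fingertip can slide along it while pressing. Between bar and knob lie only the comb and catch tooth, no higher than 65 mm.
- catch (a joint): Catch travel in m, straight down: 0 = up (sprung), 0.008 = down at its stop. Takes 2 N to start, 5 N at the stop. The bolt is free when it is 0.0045 or more down. Let go, it springs up to 0 only where its tooth finds a gap in the comb: with the bolt withdrawn, after 12 and 24 mm, and at home (within about 1.5 mm), where it locks the bolt.
- rack: White rack of capped vials, 120 x 100 mm, 62 mm tall over the caps (107 mm above the bench), standing loose in the seat on the mixer's +y half; origin: centre of its underside, 85 mm from the mixer's origin along +y. The window for the bolt is in its -y end. Leave it alone.
- beaker: Clear plastic beaker, 68 mm wide, 85 mm tall, on the bench; origin: centre of its underside. Leave it alone.
- tube: Clear tube with a blue cap, 40 mm wide, 105 mm tall, on the bench; origin: centre of its underside. Leave it alone.
- jar: Amber jar with a white cap, 52 mm wide, 80 mm tall, on the bench; origin: centre of its underside. Leave it alone.

How it is judged:
By the outcome, as a careful person would: the job done as asked, in the order asked, and still so for the second after the job is handed in, with the robot touching nothing.
It also fails if it takes over 32 s, if anything falls off the work surface, if the arm or the gripper's body presses on something with over 40 N, if the wrist force passes 120 N, or if a joint passes its speed limit or range.

## Working session

There is one attempt and no reset: what is moved stays moved. The work goes in short steps, each a Python script; the robot and the scene stay as the last script left them, time stands still between calls to the robot, and variables do not carry over. Pictures are saved under pics/ and viewed, about 8 in all and at most 12, crops included, and the job is handed in when it is done.

```bash
mkdir -p pics; python3 - <<'E'
from workcell import env
import cv2
for c in ("scene","side"):
    f=env.grab_frame(c); cv2.imwrite(f"pics/{c}0.png",f["image"])
    print(c,f["fx"],f["fy"],f["cx"],f["cy"],f["position"],f["orientation"],[k for k in f])
    for t in ("mixer","bolt_knob","catch_top","rack","beaker","tube","jar"):
        print(t,[(d["score"],d["xyz"]) for d in env.search_frame(f,t)[:2]])
print(env.read_state())
E
```

```text
scene 395.832008264134 395.832008264134 322.03508645916213 199.3443967336355 [1.2204568  0.14594059 1.05551568] [30.17229021 -0.49189516 94.73018562] ['image', 'fx', 'fy', 'cx', 'cy', 'position', 'orientation', 'shot']
mixer [(0.77, [0.6039, -0.053, 0.0443]), (0.66, [0.5556, 0.0664, 0.0922])]
bolt_knob [(0.6, [0.5507, -0.0759, 0.0625])]
catch_top [(0.72, [0.6186, -0.0885, 0.0686])]
rack [(0.97, [0.5531, 0.0643, 0.0935])]
beaker [(0.91, [0.5246, 0.2202, 0.0523])]
tube [(0.81, [0.7446, -0.0288, 0.0768])]
jar [(0.56, [0.6377, -0.2422, 0.0551])]
side 375.0435773787797 375.0435773787797 314.03076132032305 199.21327881697096 [ 0.49297249 -0.62825571  0.66802908] [ 52.32363021   1.04004216 -10.55047555] ['image', 'fx', 'fy', 'cx', 'cy', 'position', 'orientation', 'shot']
mixer [(0.71, [0.5701, -0.1004, 0.0481])]
bolt_knob [(0.71, [0.5548, -0.1008, 0.0681])]
catch_top [(0.93, [0.6096, -0.0929, 0.0655])]
rack [(0.74, [0.5387, 0.0318, 0.0916])]
beaker [(0.86, [0.5336, 0.1979, 0.066])]
tube [(0.97, [0.7305, -0.0446, 0.0653])]
jar [(0.88, [0.6253, -0.2686, 0.0644])]
{'clock': 0.8, 'joint_positions': array([-5.65158378e+01,  2.20402550e+01,  4.52275518e-01, -2.45300169e-03,
       -6.84102988e+01, -1.48154646e+01]), 'qvel': array([-0.03835264,  0.01683946, -0.12530018,  0.02414174,  0.04709207,
       -0.04861444]), 'joint_torque': array([-8.74617435e-04, -3.90408254e+01,  1.87614191e+01,  4.22417253e+00,
        1.57060224e-02, -3.35157711e-05]), 'position': array([ 0.20007309, -0.59208376,  0.22255634]), 'tool_rot': array([-9.00010813e+01, -2.64537098e-03,  1.86677950e+01]), 'force': array([ 0.13939274, -0.3650876 , -0.28924457]), 'wrist_torque': array([ 0.00611498, -0.05377519, -0.01073171]), 'opening': 0.9981133926191079}
```

View pics/scene0.png

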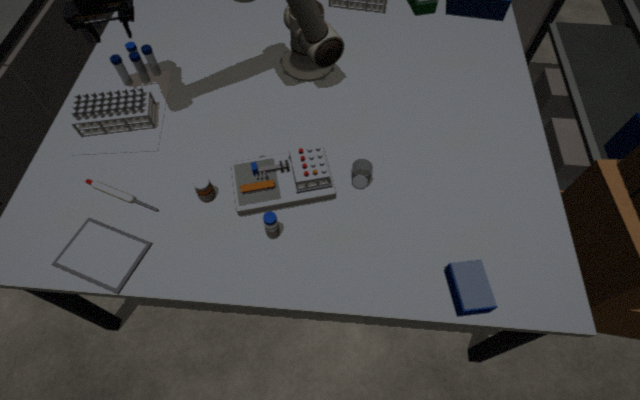

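View pics/side0.png

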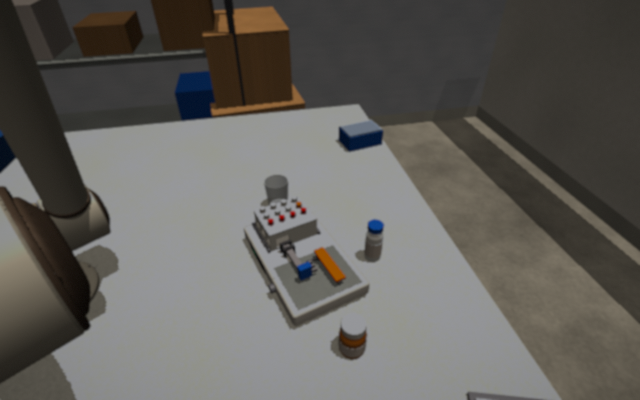

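The scene view shows the mixer around (285,180), knob (256,168), catch (258,186) and rack (312,170), turned about 10°. The side view shows the same layout, with the jar in front at (352,335). Next is a close wrist look.

```bash
python3 - <<'E'
from workcell import env
import cv2
print(env.read_state()["clock"])
env.goto([0.58,-0.10,0.30],[-90,0,98])
f=env.grab_frame("wrist"); cv2.imwrite("pics/w0.png",f["image"])
print(f["fx"],f["fy"],f["cx"],f["cy"],f["position"],f["orientation"])
for t in ("bolt_knob","catch_top","rack"):
    print(t,[(d["score"],d["xyz"]) for d in env.search_frame(f,t)[:2]])
s=env.read_state();print(s["clock"],s["joint_positions"],s["position"],s["force"])
import pickle; pickle.dump(f,open("w0.pkl","wb"))
E
```

```text
0.8
298.6710878481642 298.6710878481642 323.2602380233523 196.65758534840086 [ 0.59140493 -0.18461669  0.46199845] [-1.77005294e+01 -8.44409595e-02 -1.72084097e+02]
bolt_knob [(0.58, [0.5516, -0.0827, 0.0657])]
catch_top [(0.59, [0.6105, -0.0882, 0.0678])]
rack [(0.89, [0.5423, 0.0235, 0.0976])]
3.2417 [ 5.90858529e+00  1.60326255e+01  2.71644372e+00  6.97226543e-04
 -7.66942494e+01  2.02724576e+00] [ 0.57986208 -0.1006464   0.29991697] [-0.07836522  0.18792494 -0.52082857]
```

View pics/w0.png

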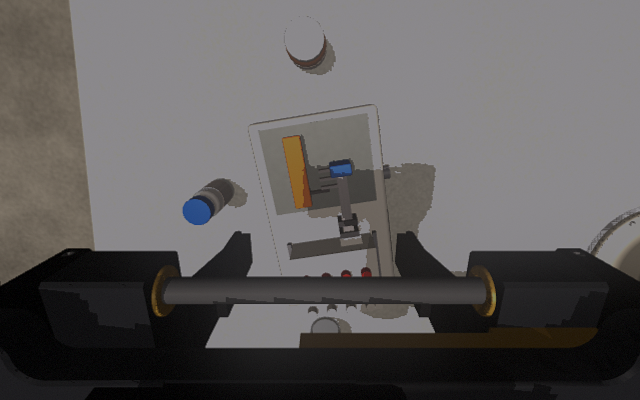

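Wrist view: the orange catch top spans about (284,137)–(307,207), the blue knob top is at about (340,168), and the bolt runs down-image to (347,220). The rack is below that, the tube at (200,210) and the jar at (305,40). I'll measure the tops precisely by colour.

```bash
cat > h.py <<'E'
import numpy as np,cv2
from scipy.spatial.transform import Rotation as R
def plane(f,u,v,z):
    d=R.from_euler('xyz',f["orientation"],degrees=True).apply([(u-f["cx"])/f["fx"],-(v-f["cy"])/f["fy"],-1])
    p=np.array(f["position"]); return p+d*(z-p[2])/d[2]
def proj(f,P):
    q=R.from_euler('xyz',f["orientation"],degrees=True).inv().apply(np.array(P)-f["position"])
    return f["cx"]+f["fx"]*q[0]/-q[2], f["cy"]-f["fy"]*q[1]/-q[2]
E
python3 - <<'E'
import pickle,cv2,numpy as np
from h import *
f=pickle.load(open("w0.pkl","rb"));im=f["image"];hsv=cv2.cvtColor(im,cv2.COLOR_BGR2HSV)
roi=np.zeros(im.shape[:2],bool);roi[120:230,270:375]=1
for n,lo,hi,z in (("orange",8,25,.068),("blue",95,125,.088)):
    m=roi&(hsv[...,0]>=lo)&(hsv[...,0]<=hi)&(hsv[...,1]>120)
    v=hsv[...,2][m];t,_=cv2.threshold(v,0,255,cv2.THRESH_OTSU)
    m2=(m&(hsv[...,2]>t)).astype(np.uint8)
    r=cv2.minAreaRect(cv2.findNonZero(m2)); b=cv2.boxPoints(r)
    P=np.array([plane(f,*q,z)[:2] for q in b])
    e=np.diff(np.vstack([P,P[:1]]),axis=0)
    print(n,t,m.sum(),m2.sum(),np.round(b,1).tolist(),"centre",P.mean(0),"edges",np.linalg.norm(e,axis=1),np.degrees(np.arctan2(e[:,1],e[:,0])))
for c in ((248,127),(377,105)): print(plane(f,*c,.045))
cv2.imwrite("pics/w0c.png",cv2.resize(im[95:295,235:405],None,fx=3,fy=3,interpolation=cv2.INTER_CUBIC))
E
```

```text
orange 120.0 1250 1009 [[281.6000061035156, 137.89999389648438], [298.5, 134.5], [312.6000061035156, 205.10000610351562], [295.70001220703125, 208.5]] centre [ 0.6128349  -0.08886261] edges [0.02257185 0.0985926  0.02430593 0.09898965] [-161.00790271  108.00633616   19.82254231  -72.99227078]
blue 113.0 239 144 [[329.79998779296875, 165.8000030517578], [349.79998779296875, 163.60000610351562], [350.79998779296875, 171.89999389648438], [330.70001220703125, 174.10000610351562]] centre [ 0.55805852 -0.10631667] edges [0.02564599 0.01093248 0.02586878 0.01095384] [-165.65493945  105.69796642   14.3989752   -75.47007465]
[ 0.68784756 -0.13754957  0.045     ]
[ 0.51908664 -0.18996742  0.045     ]
```

View pics/w0c.png

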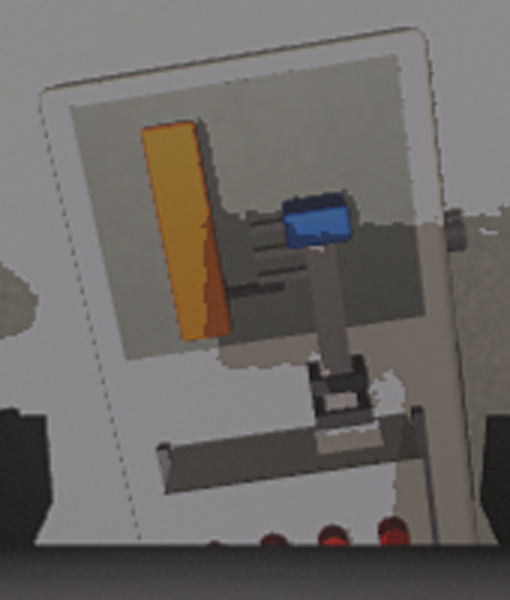

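Measurements agree. The yaw is about 17.2° from both the bar and the mixer's back edge (length 0.177 m against 0.180 m). Knob predicted from the catch is (0.5574,-0.1061) and measured (0.558,-0.106). Next I go behind the knob with the fingers set 58 mm apart.

```bash
cat >> h.py <<'E'
YAW=17.2; t=np.radians(YAW); EX=np.array([np.cos(t),np.sin(t)]); EY=np.array([-np.sin(t),np.cos(t)])
K=np.array([.5578,-.1062]); ORI=[-90,0,YAW+90]
def P(dy,z,dx=.029): return [*(K+dx*EX+dy*EY),z]
def rel(p): d=np.array(p[:2])-K; return np.round(np.r_[d@EX,d@EY,p[2]]*1000,2)
E
python3 - <<'E'
from workcell import env
from h import *
env.gripper_to(43/87)
env.goto(P(-.030,.13),ORI)
env.move_straight(P(-.030,.085),rate=.08)
s=env.read_state();print(s["clock"],s["opening"],rel(s["position"]),s["tool_rot"],s["force"])
f=env.grab_frame("wrist");cv2.imwrite("pics/w1.png",f["image"])
g=env.grab_frame("side")
u,v=proj(g,P(0,.08));u,v=int(u),int(v)
c=cv2.resize(g["image"][max(v-75,0):v+75,max(u-100,0):u+100],None,fx=3,fy=3,interpolation=cv2.INTER_CUBIC)
cv2.imwrite("pics/s1.png",c)
E
```

```text
5.6583 0.4909407026737493 [ 29.45 -30.16  85.44] [-9.00472838e+01  2.91634156e-02  1.07215881e+02] [ 0.73972364 -0.22363095 -0.4324639 ]
```

View pics/w1.png

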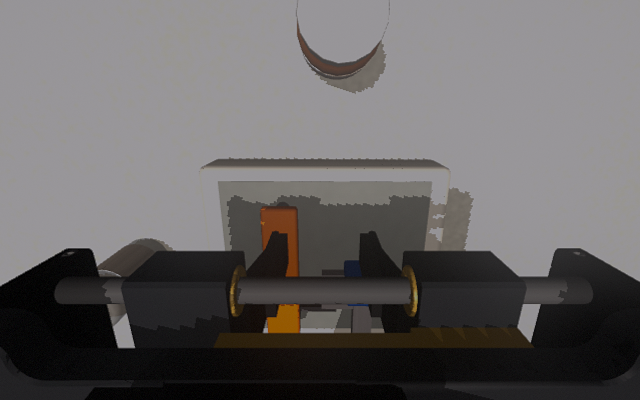

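View pics/s1.png

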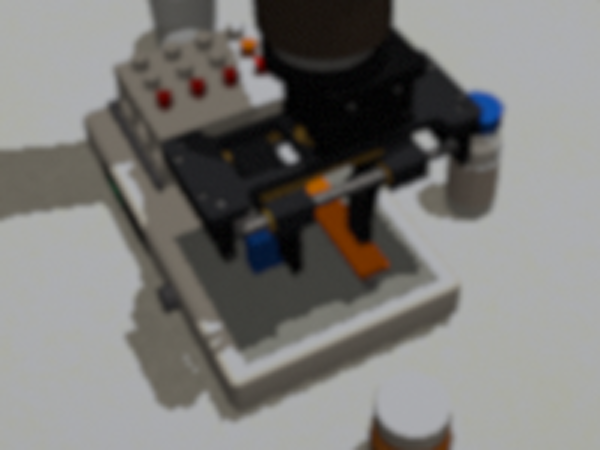

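Wrist view: left fingertip (280,235) is centred over the catch bar (262–298), and the right fingertip (~368) is in line with the knob, whose left edge is at 345. The side view agrees, with the knob finger standing behind the blue knob. Now press.

```bash
python3 - <<'E'
from workcell import env
from h import *
env.move_straight(P(-.030,.072),rate=.05)
r=env.move_straight(P(-.030,.054),rate=.02,force_limit=8)
s=env.read_state();print(r,s["clock"],rel(s["position"]),s["force"],s["wrist_torque"])
E
```

```text
True 6.825 [ 29.41 -30.24  60.24] [-1.24785638  0.27574033  4.99419514] [0.24289105 0.55008172 0.02979073]
```

```bash
python3 - <<'E'
from workcell import env
from h import *
def rep(r):
    s=env.read_state();print(r,round(s["clock"],2),rel(s["position"]),"F mixer",np.round([s["force"][:2]@EX,s["force"][:2]@EY,s["force"][2]],2))
rep(env.move_straight(P(-.030,.0602),rate=.01)); 
rep(env.move_straight(P(-.012,.0602),rate=.03,force_limit=12))
rep(env.move_straight(P(.026,.0602),rate=.03,force_limit=12))
f=env.grab_frame("scene")
u,v=proj(f,P(0,.08));u,v=int(u),int(v)
cv2.imwrite("pics/sc2.png",cv2.resize(f["image"][v-40:v+40,u-50:u+70],None,fx=6,fy=6,interpolation=cv2.INTER_CUBIC))
g=env.grab_frame("side")
u,v=proj(g,P(0,.08));u,v=int(u),int(v)
cv2.imwrite("pics/s2.png",cv2.resize(g["image"][v-60:v+60,u-80:u+80],None,fx=4,fy=4,interpolation=cv2.INTER_CUBIC))
E
```

```text
False 7.08 [ 29.34 -30.17  60.55] F mixer [-0.15  0.27  4.64]
False 7.83 [ 29.38 -11.77  60.34] F mixer [ 1.09 -1.74  4.73]
True 8.83 [29.39 19.07 60.67] F mixer [-0.95 -1.57  1.48]
```

View pics/s2.png

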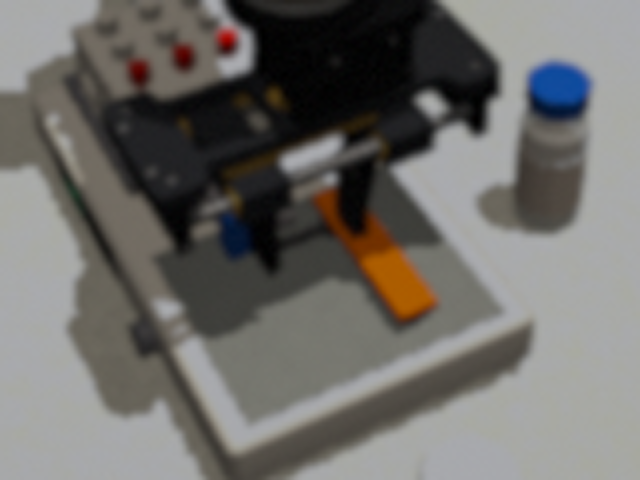

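The side view shows the knob pushed forward towards the rack with the finger right behind it, and the other finger still on the bar. The stop came at 19.1 mm where 18.5–19 mm was expected. I push once more, harder, to confirm the hard stop.

```bash
python3 - <<'E'
from workcell import env
from h import *
def rep(r):
    s=env.read_state();print(r,round(s["clock"],2),rel(s["position"]),"F mixer",np.round([s["force"][:2]@EX,s["force"][:2]@EY,s["force"][2]],2))
rep(0)
rep(env.move_straight(P(.030,.0598),rate=.02,force_limit=18))
env.dwell(.2);rep(0)
E
```

```text
0 8.93 [29.4  19.03 60.69] F mixer [-1.24 -1.01  1.69]
True 9.29 [29.52 19.03 61.05] F mixer [ 0.05 -2.04  2.49]
0 9.49 [29.52 19.05 61.05] F mixer [-0.48 -1.96  1.93]
```

It is a hard stop: no motion under 18 N, and the travel matches 36 mm. Now lift to release the catch, back off clear and check.

```bash
python3 - <<'E'
from workcell import env
from h import *
def rep(r):
    s=env.read_state();print(r,round(s["clock"],2),rel(s["position"]),"F mixer",np.round([s["force"][:2]@EX,s["force"][:2]@EY,s["force"][2]],2))
env.move_straight(P(.019,.075),rate=.04);rep(0)
env.move_straight(P(.0,.080),rate=.06)
env.move_straight(P(-.010,.20),rate=.15)
env.goto(P(-.06,.30),ORI);env.dwell(.3);rep(0)
f=env.grab_frame("wrist");im=f["image"]
for n in ("bolt_knob","catch_top","rack","tube","jar"): print(n,[(d["score"],d["xyz"]) for d in env.search_frame(f,n)[:1]])
for n,q in (("knob0",[*K,.088]),("knobhome",[*(K+.036*EY),.088]),("catch",P(0,.068,.058))): print(n,np.round(proj(f,q),1))
hsv=cv2.cvtColor(im,cv2.COLOR_BGR2HSV)
u,v=map(int,proj(f,P(.02,.07)))
roi=np.zeros(im.shape[:2],bool);roi[max(0,v-75):v+75,u-60:u+60]=1
for n,lo,hi,z in (("orange",8,25,.068),("blue",95,125,.088)):
    m=roi&(hsv[...,0]>=lo)&(hsv[...,0]<=hi)&(hsv[...,1]>120)
    b=cv2.boxPoints(cv2.minAreaRect(cv2.findNonZero(m.astype(np.uint8))))
    Q=np.array([plane(f,*q,z) for q in b]); print(n,m.sum(),[rel(q).tolist()[:2] for q in Q],rel(Q.mean(0)))
cv2.imwrite("pics/w3.png",cv2.resize(im[max(0,v-80):v+70,u-100:u+90],None,fx=4,fy=4,interpolation=cv2.INTER_CUBIC))
E
```

```text
0 9.99 [28.94 19.02 75.4 ] F mixer [-0.55 -2.07  1.47]
0 12.24 [ 28.75 -59.44 298.73] F mixer [ 0.96 -0.16  0.65]
bolt_knob [(0.87, [0.5473, -0.0627, 0.0643])]
catch_top [(0.69, [0.6083, -0.0896, 0.0707])]
rack [(0.86, [0.5424, 0.0491, 0.0939])]
tube [(0.58, [0.7291, -0.036, 0.0795])]
jar [(0.92, [0.6207, -0.2507, 0.0796])]
knob0 [344.  214.3]
knobhome [343.4 238.8]
catch [301.5 209.2]
orange 1123 [[69.48, -49.03], [46.89, -49.57], [46.04, 49.08], [70.31, 49.68]] [5.818e+01 4.000e-02 6.800e+01]
blue 197 [[14.35, 30.28], [-11.63, 30.31], [-12.04, 43.92], [14.21, 43.9]] [ 1.22 37.1  88.  ]
```

View pics/w3.png

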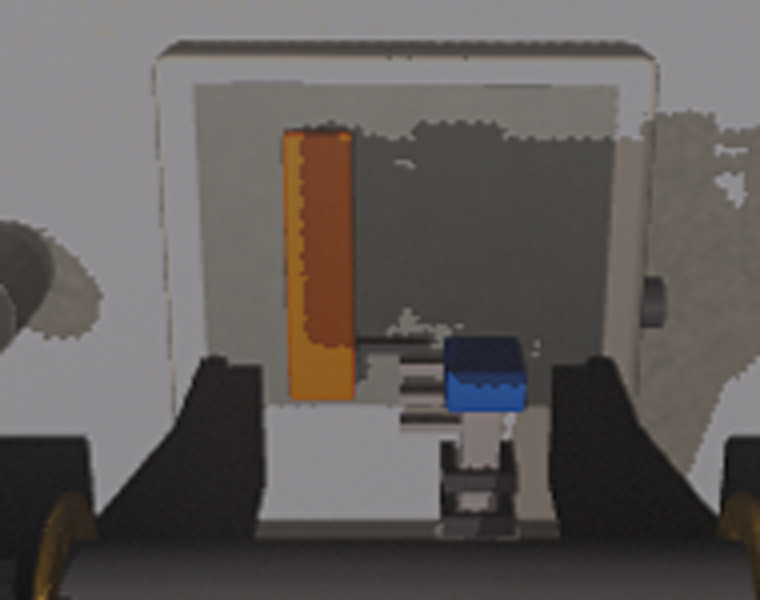

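The picture shows the knob at about (485,375), displaced 37 mm forward. The catch tooth (395,340) sits behind the rearmost comb tooth (420,360). The catch bar measures the same size and position as when it was up at the start. Handing in.

```bash
python3 -c "
from workcell import env
env.close_job();print(env.read_state()['clock'])"
```

```text
the job is handed in; nothing more can be done
the job is handed in; nothing more can be done
```

The bolt is pushed home and the catch has sprung back up behind it. I handed the job in at about 12.4 s on the robot's clock.

**What I did:** One fingertip pressed the catch to its stop, with the tip at 60.2 mm and about 5 N. It then kept the catch about 7 to 7.7 mm down while the other fingertip pushed the knob. The bolt came to a hard stop at about 36 mm of travel, and a second push with an 18 N limit moved it no further. I then lifted straight up to release the catch and moved clear.

**Last checks (wrist camera):**
- **Bolt:** The knob has moved about 37 mm forward by the picture (36 mm nominal, within measuring error).
- **Catch:** Its tooth lies behind the last comb tooth, which is the locked position. The bar's position and length (about 99 mm) match the raised state at the start, so I take it as up.
- **Surroundings:** The tube and jar are where they were to within the finder's accuracy. The rack estimates scatter by a few centimetres between views because of partial visibility, but nothing touched the rack. The beaker was not re-measured; the arm did not go near it.

**Uncertain points:** The vertical force reading fell to about 1.5 to 2.5 N during the final push, below the 4 to 5 N the spring should give. I put this down to friction at the knob and sensor noise, since the tip height still showed the catch well below the 4.5 mm release point. I did not tug the bolt to test the lock.

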